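# Close the spice bin: hook the lid and snap it shut

## Task

Close the white spice-jar bin with the green lid that lies on the counter: tip the lid so that its orange tongue goes under the bin's blue lip, draw it back until it meets the stop, then swing the other edge down and press until the orange spring catch snaps over it. Be gentle with the thin plastic (it cracks when the lid is forced against the bin with about 28 N), leave the other things on the counter where they are, and let go at the end with the lid lying flat and fully home.

Things in the scene. Friction and masses are not known exactly. Their poses are not given: they have to be found in the camera images.
- lid: The lid: flat rigid green plate, 150 (x) x 120 (y) x 6 mm, about 0.18 kg, lying flat on the counter. Origin: middle of its underside. x runs from the tongue (rear edge, -75 mm) to the front edge (+75 mm), z up out of the lid. Closed on the bin, its x points the same way as the bin's x.
- lid_grip (a point): Centre of the white upright grip block on the lid: 14 mm thick along the lid's x, 44 mm long along y, 34 mm high (6 to 40 mm above the lid's underside; this point is 23 mm above it). Grip it from above across the 14 mm. In the lid's axes the tongue's edge is 90 mm behind (-x), the front edge 60 mm ahead (+x).
- lid_tongue (a point): Middle of the tongue's rear edge, at the level of the lid's underside; axes as the lid's. The orange tongue is the rear 16 mm of the lid, 80 mm wide and 4 mm thick, flush with the underside.
- bin: White bin with spice jars in it, 204 x 158 mm, heavy and fixed. Origin on the counter under the mouth's centre; x from the blue lip (near side) to the orange catch (far side). Its adjustable collar (ledge, lip, stop and catch in one) is set up to 12 mm either way along x and up to 6 mm low or high, anew each time, NOT in the reported poses. It stays put in the work: feel for it.
- bin_seat (a point): Centre of the bin's mouth at the nominal height of the ledge the lid lies on, 103 mm above the counter; axes as the bin's. Nominal, from here: rear ledge x -75 to -26 mm, open mouth x -26 to 59 and y -50 to 50 mm, front ledge from x 59 mm. Side rails 5 mm high (x -30 to 60 mm) leave 5 mm each side of the lid.
- bin_lip (a point): Nominal middle of the blue lip's lower edge, 63 mm behind the seat centre (-x) and 9 mm above the ledge; lip 5 mm thick, 124 mm wide. Under it, 12 mm further back, is the stop wall where the tongue's edge belongs. With the lid tipped 0.25 rad, front up, the tongue slides in fully; above about 0.35 rad it jams.
- catch (a joint): Travel (m) of the orange sprung catch, 40 mm wide, top 24 mm above the ledge, mid front edge: 0 at rest, grows to 0.009 as pushed outwards. Its sloped nose overlaps the home lid's front edge by 3.5 mm, 7 mm or more above the ledge; it lets the lid in only if the tongue is within 1.5 mm of the stop. Spring 0.3 N/mm, 2 N preload: about 5 N down on the front edge snaps it.
- spice: Bystander to leave alone: small amber spice jar, yellow cap, 42 mm wide, 85 mm high; origin at its underside.
- tin: Bystander to leave alone: tin with a red band, 66 mm wide, 75 mm high; origin at its underside.
- cup: Bystander to leave alone: blue mug, 68 mm wide, 55 mm high; origin at its underside.
- sauce: Bystander to leave alone: bottle with a red cap, 56 mm wide, 160 mm high; origin at its underside.
- carton: Bystander to leave alone: yellow carton, 50 x 90 x 120 mm; origin at its underside.
- tub: Bystander to leave alone: terracotta tub with a white lid, 104 mm wide, 58 mm high; origin at its underside.
- spoon: Bystander to leave alone: spoon lying on the counter; origin at its underside.

How it is judged (in metres and radians):
On the way:
1. the tipped lid's tongue is drawn in under the lip (front edge still raised by 5 degrees or more) (x of lid_tongue in the frame of bin_seat between -0.091 and -0.06 m and z of lid_tongue in the frame of bin_seat between -0.009 and 0.012 m and angle between the z axis of lid_tongue and the z axis of bin_seat, either way round above 0.085 rad), for 0.1 s.
At the end, for the whole second after the job is handed in: lid flat in the collar (within 0.03 rad of the bin), tongue under the lip (its edge 58 to 91 mm behind the mouth's centre, within 12 mm sideways, -9 to +10 mm from the nominal ledge height), catch sprung back over the front edge (under 2 mm), lid at rest and released (z of lid_tongue in the frame of bin_seat between -0.009 and 0.01 m and x of lid_tongue in the frame of bin_seat between -0.091 and -0.058 m and y of lid_tongue in the frame of bin_seat between -0.012 and 0.012 m and angle between the z axis of lid_tongue and the z axis of bin_seat, either way round below 0.03 rad and value of joint catch below 0.002 m and velocity of joint catch below 0.01 m/s and linear speed of lid below 0.01 m/s); the robot touches nothing.
It fails at once if the lid is forced against the bin, its lip or its catch with more than 28 N (contact force between lid and bin above 28 N).
It fails at once if another thing on the counter is shifted by more than 30 mm or knocked over (distance of any of spice, tin, cup, sauce, carton, tub, spoon from where it was at the start of the episode above 0.03 m or angle between any of spice, tin, cup, sauce, carton, tub, spoon's own z axis and vertical above 0.5 rad).
It also fails if it takes over 54 s, if anything falls off the work surface, if the arm or the gripper's body presses on something with over 40 N, if the wrist force passes 120 N, or if a joint passes its speed limit or range.

## Robot

A 6-joint arm with a two-finger parallel gripper is mounted at the origin on the work surface. World frame = base frame: x ahead of the robot, y to its left, z up, the work surface at z = 0. Lengths are in mm, angles in rad, forces in N, time in s.
With the tool pointing down it reaches from about 375 to 900 mm from the base axis. Payload 3.1 kg.
Tool frame: the origin (TCP) lies at the very end of the fingers, on their centre line; the grasp point (between the pads) lies 19 mm behind it; z points along the fingers, y is the line along which they close (so a half turn about z gives the same grasp; the last joint's range is limited). The gripper opens to 85 mm and grips with 20 to 120 N. Pads are 22 mm wide; open, the fingers measure 114 mm over their backs; the gripper's body (76 mm by 85 mm) begins 54 mm behind the grasp point. The pads swing forward as they close: fully open they stand 13 mm farther back than shut.
Start: joints at [1.087, 0.527, 1.433, -0, 1.181, -0.178], TCP at [188.119, 595.993, 231.31] pointing down, gripper open.
Joint ranges: [-3.08, 3.08], [-0.75, 2.2], [0.22, 2.44], [-1.43, 4.57], [0, 2.65], [-2.85, 2.85]. Speed limits (rad/s): [2.79, 2.79, 3.14, 3.14, 3.14, 3.14].

## Interface

Orientations are given as a unit quaternion [x, y, z, w].
In Python, from workcell import status, camera, calibration, ctrl gives the robot as it stands. The module is installed in compiled form; this text tells all that it offers.
- The arm moves only by the tool move_arm, never from a script. Its argument "plan" is text: rows parted by semicolons, each of 4 numbers parted by spaces: the shift along the tool's x, y, z in mm, then the turn about the tool's z in degrees. A call has 1 to 8 rows; each row shifts and turns the commanded pose from where the row before left it, along the tool's axes as they then stand; what a row does not reach is not made up. A row lasts 1/8 s, in which the tool goes at most 62.5 mm and 10.7 degrees, less where a joint would pass 70% of its speed; a pose out of reach is approached as far as the arm can. A call with a gripper value outside its range is refused whole. "jaw" is the opening, from 0 (shut) to 1 (fully open), set as the call begins (left out, the last holds). The fingers move at their own pace and stop on an object; the grip force is fixed at half the most. Time passes only in rows, so rows that do not move let the fingers close. It gives the time, the measured TCP pose, the force, the opening and the grip force at its end, in the units of the state.
- status.observe(): the state, without advancing time (a new reading comes with each control period).
- camera(name): name is "side" or "top" or "wrist"; returns the picture (480x640x3 uint8, blue, green, red); there is no depth.
- calibration(name): a dict with "intrinsics" (3x3 intrinsics, pixels), "position" and "rotation" of the camera in the world; the wrist camera has in their place "T_tool_cam" (4x4, takes a point from camera to tool coordinates, whose origin is the TCP and whose axes are the flange's). Camera axes: x right, y up, looking along -z (the intrinsics and any distortion apply to the point x, -y, -z); pixel columns grow to the right and rows downward; lengths in mm; the calibration is good to about 2 mm. A picture is of the moment at which its call begins: read the wrist's pose just before it. calibration takes no time and is no camera call.
- ctrl.hand_in(): hands the job in; it is judged then, once.
The state is a dict: "time": time; "joint_pos": joint angles; "joint_vel": joint speeds; "effort": joint torques, N m; "tool_pos": TCP position; "tcp_rot": TCP orientation; "contact_force": force on the tool from outside, world axes, zero at the start; "ft_torque": the same for the moment, N m; "gripper_width": finger opening in mm; "finger_force": force on a finger pad.
Only numpy, scipy, OpenCV 4.12 (cv2) and the standard library are available. Lean on these libraries where they do the work, as an engineer would, in place of code of your own. Each camera call takes 0.05 s, during which the arm holds its last target. There are 200 camera calls.

## Working session

There is one attempt and no reset: what is moved stays moved. The work goes in short steps, Python scripts to look and compute and a tool call to move; the robot and the scene stay as the last step left them, time stands still between calls to the robot, and variables do not carry over. Pictures are saved under pics/ and viewed, at most 10 in all, crops included, and the job is handed in when it is done.

Besides the shell and the picture viewer there is one more tool, called as name(argument=value, ...) on one line, values as JSON. move_arm: Moves the arm, as the interface text tells. Its arguments: {"type":"object","properties":{"plan":{"type":"string"},"jaw":{"type":"number"}},"required":["plan"]}

```bash
mkdir -p pics
python3 - <<'E'
from workcell import status,camera,calibration
import cv2
s=status.observe();print(s)
for n in("side","top"):
    cv2.imwrite(f"pics/{n}0.png",camera(n));print(n,calibration(n))
print(calibration("wrist"))
E
```

```text
{'time': 0.0, 'joint_pos': array([ 1.08652337e+00,  5.28467275e-01,  1.43390488e+00,  1.32807871e-05,
        1.18135359e+00, -1.78499043e-01]), 'joint_vel': array([ 6.69670085e-04, -7.19847928e-04, -2.42947253e-04, -3.06220579e-04,
        2.18478288e-03, -9.93872981e-05]), 'effort': array([-1.12495334e-03, -4.42355025e+01, -1.78023255e+01, -5.05363987e-04,
        8.44023773e-03, -8.90442834e-06]), 'tool_pos': array([187.77956974, 595.38648507, 230.33209089]), 'tcp_rot': array([ 1.52294456e-01,  9.88334590e-01, -1.00652102e-03, -3.52811712e-04]), 'contact_force': array([-0.62880751, -0.15933475, -1.00996005]), 'ft_torque': array([0.01038799, 0.02295541, 0.00319859]), 'finger_force': 0.0, 'gripper_width': 85.43191217609412}
side {'intrinsics': array([[463.94647046,   0.        , 313.77563886],
       [  0.        , 463.94647046, 241.36041892],
       [  0.        ,   0.        ,   1.        ]]), 'position': array([ 393.92060464, -931.78856216,  712.55986475]), 'rotation': array([ 0.4763921 , -0.04304476, -0.07484178,  0.87498367])}
top {'intrinsics': array([[504.76033538,   0.        , 324.08849395],
       [  0.        , 504.76033538, 239.91518832],
       [  0.        ,   0.        ,   1.        ]]), 'position': array([ 433.45715134,   15.19980459, 1485.86360678]), 'rotation': array([-0.02906819,  0.03809108,  0.70630354, -0.70628565])}
{'intrinsics': array([[342.18623196,   0.        , 320.17927443],
       [  0.        , 342.18623196, 237.85048919],
       [  0.        ,   0.        ,   1.        ]]), 'T_tool_cam': array([[-2.03402709e-05,  9.55472639e-01,  2.95079711e-01,
         7.57313053e+01],
       [ 9.99999786e-01,  2.12338463e-04, -6.18623775e-04,
        -3.97880525e-01],
       [-6.53734863e-04,  2.95079635e-01, -9.55472439e-01,
        -1.42354118e+02],
       [ 0.00000000e+00,  0.00000000e+00,  0.00000000e+00,
         1.00000000e+00]])}
```

View pics/side0.png

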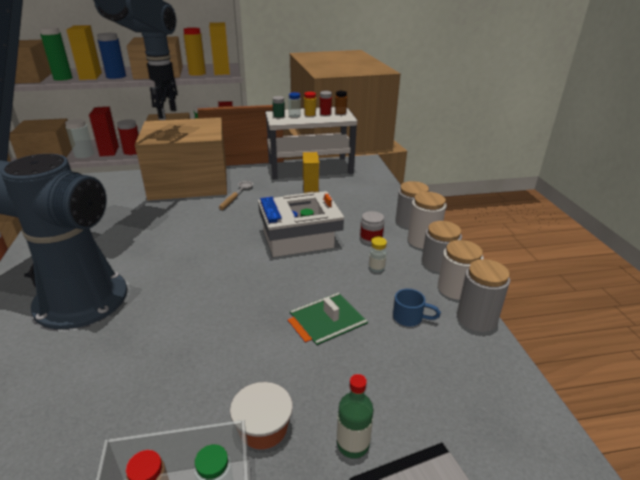

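View pics/top0.png

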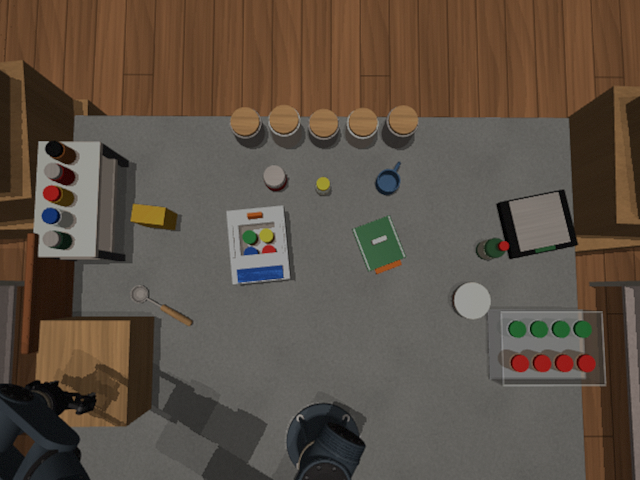

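The side view shows the lid (330,317) to the right of the bin (300,222). The top view shows the bin around (260,245) with its lip towards the robot (260,273), and the lid at (379,243) with its tongue at (387,267).

```bash
python3 - <<'E'
import cv2
a=cv2.imread("pics/top0.png")[195:295,215:415]
cv2.imwrite("pics/crop1.png",cv2.resize(a,None,fx=4,fy=4,interpolation=cv2.INTER_CUBIC))
E
cat > h.py <<'E'
import numpy as np
from scipy.spatial.transform import Rotation as R
from workcell import status,camera,calibration
def ray(n,uv,pose=None):
    c=calibration(n);K=c["intrinsics"]
    d=np.linalg.inv(K)@[uv[0],uv[1],1];d=np.array([d[0],-d[1],-d[2]])
    if n=="wrist":
        T=c["T_tool_cam"];Rt=R.from_quat(pose[1]).as_matrix()
        return pose[0]+Rt@T[:3,3],Rt@T[:3,:3]@d
    return c["position"],R.from_quat(c["rotation"]).as_matrix()@d
def at(n,uv,z,pose=None):
    p,d=ray(n,uv,pose);return p+d*(z-p[2])/d[2]
def pix(n,P,pose=None):
    c=calibration(n);K=c["intrinsics"]
    if n=="wrist":
        T=c["T_tool_cam"];Rt=R.from_quat(pose[1]).as_matrix()
        q=T[:3,:3].T@(Rt.T@(np.array(P)-pose[0])-T[:3,3])
    else: q=R.from_quat(c["rotation"]).as_matrix().T@(np.array(P)-c["position"])
    q=K@[q[0],-q[1],-q[2]];return q[:2]/q[2]
E
```

```text
(no output)
```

View pics/crop1.png

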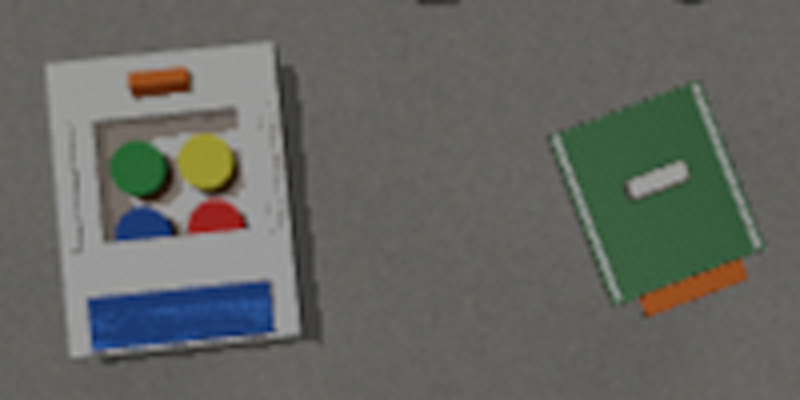

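The crop shows the lid corners at (552,135),(695,83),(762,247),(618,304), the grip top at (657,179), the bin rim corners at (46,64),(273,42),(300,337),(71,357), the lip at x 90–272 and y 283–350, and the catch at about (159,81).

Run:
```python
from h import *
f=lambda x,y,z:at("top",(215+x/4-.4,195+y/4-.4),z)
L=np.array([f(*p,6) for p in[(552,135),(695,83),(762,247),(618,304)]]);print(L.round(1))
t=[f(646,316,4),f(746,279,4)];print("tongue",np.round(t,1), "grip",f(657,179,40).round(1))
B=np.array([f(*p,103) for p in[(46,64),(273,42),(300,337),(71,357)]]);print(B.round(1),B.mean(0))
for M in(L,B):
    print([np.linalg.norm(M[i]-M[i-1]).round(1) for i in range(4)])
    x=(M[0]+M[1]-M[2]-M[3]);print(M.mean(0),"yaw",np.degrees(np.arctan2(x[1],x[0])))
    y=(M[0]+M[3]-M[1]-M[2]);print("yawy",np.degrees(np.arctan2(-y[0],y[1])))
for p in[(90,298),(271,283),(273,332),(93,350)]:print("lip",f(*p,117).round(1))
for p in[(130,75),(188,69)]:print("catch",f(*p,127).round(1))
print(R.from_quat(status.observe()["tcp_rot"]).as_matrix().round(3))
```

```text
[[ 608.9  -88.     6. ]
 [ 647.7 -194.3    6. ]
 [ 526.1 -242.1    6. ]
 [ 484.2 -135.7    6. ]]
tongue [[ 475.5 -156.4    4. ]
 [ 502.6 -230.3    4. ]] grip [ 573.  -161.2   40. ]
[[646.4 268.  103. ]
 [662.  111.6 103. ]
 [458.4  91.7 103. ]
 [444.9 247.4 103. ]] [552.92812677 179.67188352 103.        ]
[np.float64(133.5), np.float64(113.2), np.float64(130.7), np.float64(114.4)]
[ 566.71994456 -165.00984642    6.        ] yaw 21.1863963790491
yawy 20.785099933779037
[np.float64(202.5), np.float64(157.2), np.float64(204.5), np.float64(156.3)]
[552.92812677 179.67188352 103.        ] yaw 5.697879181347543
yawy 5.326615239762026
lip [484.5 232.9 117. ]
lip [494.6 110.8 117. ]
lip [461.6 109.2 117. ]
lip [449.5 230.4 117. ]
catch [635.2 206.6 127. ]
catch [639.4 167.4 127. ]
[[-0.954  0.301 -0.001]
 [ 0.301  0.954 -0.002]
 [ 0.    -0.002 -1.   ]]
```

```bash
cat >> h.py <<'E'
def to(P,head=None):
    "tool-axes shift to world P from measured pose; turn for tool-y heading (deg)"
    s=status.observe();M=R.from_quat(s["tcp_rot"]).as_matrix()
    h=np.degrees(np.arctan2(M[1,1],M[0,1]))
    tw=0 if head is None else (head-h+180)%360-180
    M2=R.from_euler('z',tw,degrees=True).as_matrix()@M
    print("t",s["time"],"tcp",s["tool_pos"].round(1),"head",h.round(2),"F",s["contact_force"].round(1))
    print("turn",-tw,"then shift",(M2.T@(np.array(P)-s["tool_pos"])).round(1))
E
python3 -c "
from h import *
to([573,-162,150],111)"
```

```text
t 0.1 tcp [187.8 595.4 230.4] head 72.48 F [ 0.6 -0.4  0.2]
turn -38.52019228872001 then shift [ -88.2 -845.    82. ]
```

move_arm(plan="0 0 0 -9.6; 0 0 0 -9.6; 0 0 0 -9.6; 0 0 0 -9.7; -6.3 -60.3 0 0; -6.3 -60.3 0 0; -6.3 -60.3 0 0; -6.3 -60.3 0 0", jaw=1)

```text
time: 1.1
tool_pos: [298.5, 378.1, 231.1]
tcp_rot: [-0.182, 0.983, -0.0, 0.0]
contact_force: [1.9, -0.7, -0.7]
gripper_width: 85.6
finger_force: 0.0
```

move_arm(plan="-6.3 -60.3 0 0; -6.3 -60.3 0 0; -6.3 -60.3 0 0; -6.3 -60.3 0 0; -6.3 -60.3 10 0; -6.3 -60.3 10 0; -6.3 -60.3 10 0; -6.3 -60.3 10 0")

```text
time: 2.1
tool_pos: [518.3, -54.5, 190.7]
tcp_rot: [-0.182, 0.983, 0.0, -0.0]
contact_force: [0.9, 0.0, -0.1]
gripper_width: 85.3
finger_force: 0.0
```

move_arm(plan="-6.3 -60.3 20 0; -6.3 -60.3 22 0; 0 0 0 0; 0 0 0 0")

```text
time: 2.6
tool_pos: [570.3, -157.4, 149.7]
tcp_rot: [-0.182, 0.983, 0.001, -0.001]
contact_force: [-0.1, 0.3, -0.3]
gripper_width: 85.2
finger_force: 0.0
```

```bash
python3 -c "
from h import *
import cv2
to([573,-162,60],111)
s=status.observe();p=(s['tool_pos'],s['tcp_rot']);cv2.imwrite('pics/w1.png',camera('wrist'))
print(pix('wrist',[573,-162,40],p),s['tcp_rot'])"
```

```text
t 2.6 tcp [ 570.3 -157.4  149.7] head 110.94 F [-0.1  0.3 -0.3]
turn -0.06391898585286526 then shift [-1.  -5.4 89.6]
[312.98571994 236.57742591] [-1.81687732e-01  9.83355340e-01  9.38015611e-04 -9.81696624e-04]
```

View pics/w1.png

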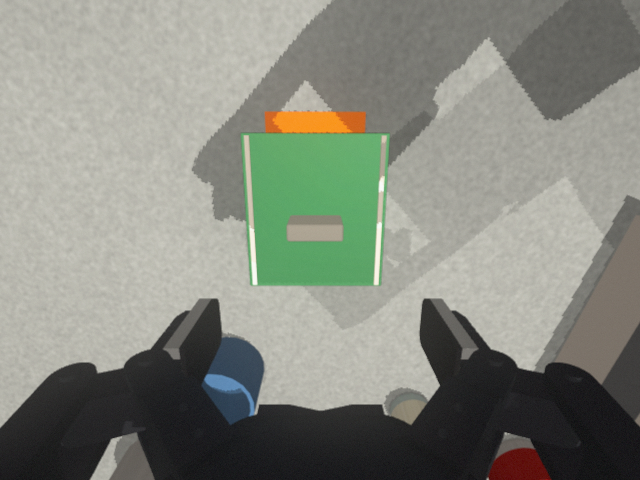

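The wrist view shows the lid square to the tool. The grip top is centred near (315,233), close to the predicted (313,237), and the tongue is up the image.

```bash
python3 -c "
from h import *
s=status.observe();p=(s['tool_pos'],s['tcp_rot']);g=at('wrist',(315,233),40,p);print(g)
for q in[(251,285),(382,284)]:print(at('wrist',q,6,p))
for q in[(266,111),(366,111)]:print(at('wrist',q,4,p))
to([g[0],g[1],12],111)"
```

```text
[ 570.00170486 -160.95567984   40.        ]
[ 646.75433718 -194.93329439    6.        ]
[602.9911737 -83.3489418   6.       ]
[ 499.766543   -229.51324748    4.        ]
[ 471.36912297 -155.56879103    4.        ]
t 2.65 tcp [ 570.4 -156.8  150.2] head 111.0 F [-0.1  1.   0.3]
turn 0.0021724780755505435 then shift [  1.7  -4.  138.2]
```

move_arm(plan="2.2 -3.8 20 0; 0 0 35 0; 0 0 35 0; 0 0 25 0; 0 0 15 0; 0 0 8 0; 0 0 0 0")

```text
time: 3.52
tool_pos: [570.7, -161.9, 12.7]
tcp_rot: [-0.182, 0.983, -0.0, 0.0]
contact_force: [-0.7, 1.0, -0.5]
gripper_width: 85.6
finger_force: 0.0
```

move_arm(plan="0 0 0 0; 0 0 0 0; 0 0 0 0; 0 0 0 0; 0 0 0 0; 0 0 0 0", jaw=0.4)

```text
time: 4.28
tool_pos: [571.3, -162.6, 13.4]
tcp_rot: [-0.182, 0.983, -0.001, 0.001]
contact_force: [-0.3, -0.3, 5.4]
gripper_width: 42.7
finger_force: 62.6
```

move_arm(plan="0 0 0 0; 0 0 0 0; 1.5 0 -3 0; 0 0 -3 0; 0 0 0 0", jaw=0.75)

```text
time: 4.9
tool_pos: [569.4, -162.9, 18.7]
tcp_rot: [-0.182, 0.983, -0.0, 0.0]
contact_force: [0.7, -0.5, -0.2]
gripper_width: 64.5
finger_force: 0.0
```

move_arm(plan="0 0 0 0; 0 0 0 0; 0 0 0 0; 0 0 0 0; 0 0 0 0", jaw=0.4)

```text
time: 5.52
tool_pos: [569.5, -162.9, 18.8]
tcp_rot: [-0.182, 0.983, -0.0, 0.0]
contact_force: [-0.3, 0.3, 6.0]
gripper_width: 42.4
finger_force: 62.3
```

move_arm(plan="0 0 -10 0; 0 0 -20 0; 0 0 -20 0; 0 0 0 0")

```text
time: 6.02
tool_pos: [570.0, -163.1, 69.6]
tcp_rot: [-0.182, 0.983, -0.001, 0.001]
contact_force: [0.0, 1.2, -1.9]
gripper_width: 42.9
finger_force: 61.7
```

```bash
python3 -c "
from h import *
import cv2
s=status.observe();print(s)
cv2.imwrite('pics/w2.png',camera('wrist'))
b=R.from_euler('z',5.5,degrees=True).as_matrix()
to(np.array([553,180,0])+b@[-80-55,0,175],95.5)"
```

```text
{'time': 6.025, 'joint_pos': array([-4.66952461e-01,  7.05724484e-01,  1.63952114e+00,  1.82120372e-06,
        7.93537958e-01, -2.40399941e+00]), 'joint_vel': array([-0.00272924,  0.03004526,  0.0193901 , -0.0021047 , -0.00799826,
       -0.00080004]), 'effort': array([ 1.18639525e-01, -4.69463253e+01, -1.15419191e+01, -3.43368985e-03,
        1.09918993e-01,  2.26222464e-04]), 'tool_pos': array([ 570.01824681, -163.05952002,   69.56855282]), 'tcp_rot': array([-1.82102705e-01,  9.83278512e-01, -8.49573957e-04,  1.11845348e-03]), 'contact_force': array([ 0.00891321,  1.23596721, -1.94494189]), 'ft_torque': array([-0.04005946, -0.00777724,  0.01294907]), 'finger_force': 61.6944694519043, 'gripper_width': 42.94711485997327}
t 6.075 tcp [ 569.3 -162.8   68.6] head 110.98 F [ 0.4  0.5 -1.9]
turn 15.481768701085372 then shift [ 118.3  342.7 -106.6]
```

View pics/w2.png

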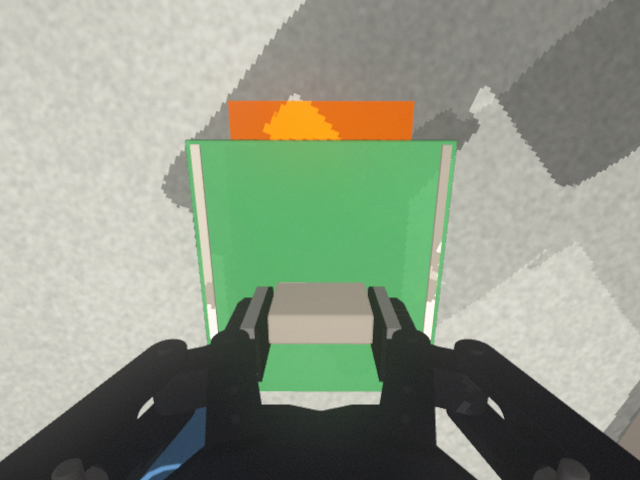

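The lid is held flat and square, and the grip block sits between the pads at (320,310). Next I'll go to the near side of the bin, where I'll tip the lid by resting its front edge on the lip.

move_arm(plan="0 0 -50 7.7; 0 0 -56 7.8; 20 57 0 0; 20 57 0 0; 20 57 0 0; 20 57 0 0; 20 57 0 0; 18 57 0 0")

```text
time: 7.08
tool_pos: [417.3, 167.8, 173.5]
tcp_rot: [-0.047, 0.999, -0.0, -0.001]
contact_force: [0.7, -0.1, -1.6]
gripper_width: 42.3
finger_force: 62.1
```

move_arm(plan="0 0 0 0; 0 0 6 0; 0 0 6 0; 0 0 0 0")

```text
time: 7.58
tool_pos: [419.2, 165.2, 161.5]
tcp_rot: [-0.047, 0.999, -0.0, -0.001]
contact_force: [0.2, -0.1, -1.3]
gripper_width: 43.2
finger_force: 62.2
```

```bash
python3 -c "
from h import *
import cv2
s=status.observe()
b=R.from_euler('z',5.5,degrees=True).as_matrix()
print('in bin',b.T@(s['tool_pos']-[553,180,0]))
to(np.array([553,180,0])+b@[-80-55,0,150],95.5)
cv2.imwrite('pics/s3.png',cv2.resize(camera('side')[120:280,190:400],None,fx=3.6,fy=3.6,interpolation=cv2.INTER_CUBIC))"
```

```text
in bin [-134.58520678   -1.89020937  161.53271615]
t 7.575 tcp [419.2 165.2 161.5] head 95.33 F [ 0.2 -0.1 -1.3]
turn -0.16769412302315345 then shift [ 0.4  1.9 11.5]
```

View pics/s3.png

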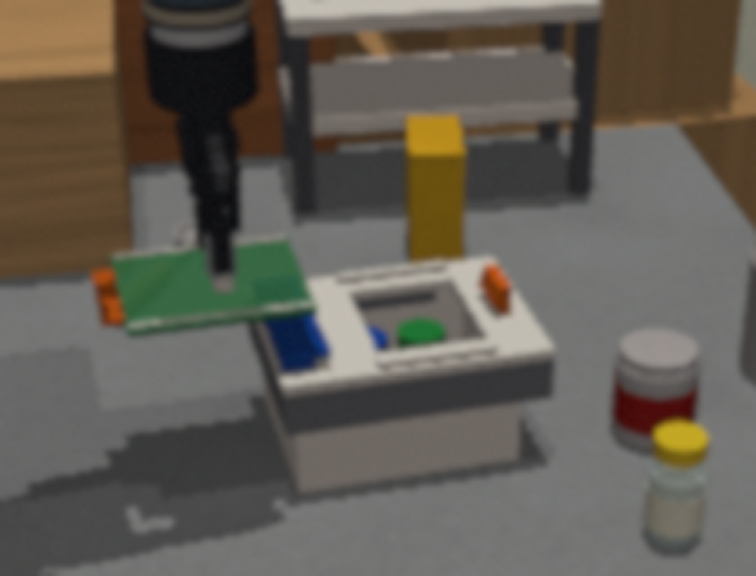

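The lid hovers with its front edge over the blue lip. Next I'll lower it gently.

move_arm(plan="0 2 6 0; 0 0 6 0; 0 0 4 0; 0 0 2 0; 0 0 0 0")

```text
time: 8.25
tool_pos: [418.8, 168.5, 144.3]
tcp_rot: [-0.048, 0.999, -0.0, -0.0]
contact_force: [-0.6, -0.3, -2.4]
gripper_width: 42.7
finger_force: 62.2
```

move_arm(plan="0 0 2 0; 0 0 2 0; 0 0 0 0")

```text
time: 8.62
tool_pos: [418.8, 168.4, 140.3]
tcp_rot: [-0.048, 0.999, -0.0, -0.0]
contact_force: [-0.7, -0.5, -1.8]
gripper_width: 42.5
finger_force: 62.2
```

move_arm(plan="0 0 2 0; 0 0 2 0; 0 0 0 0")

```text
time: 9.0
tool_pos: [418.7, 168.4, 136.2]
tcp_rot: [-0.048, 0.999, -0.0, -0.0]
contact_force: [0.5, -0.1, -2.6]
gripper_width: 42.7
finger_force: 62.2
```

move_arm(plan="0 0 1.5 0; 0 0 1.5 0; 0 0 0 0")

```text
time: 9.38
tool_pos: [418.8, 168.4, 133.3]
tcp_rot: [-0.048, 0.999, -0.0, -0.0]
contact_force: [0.2, 0.5, -2.2]
gripper_width: 42.6
finger_force: 62.2
```

move_arm(plan="0 0 1.5 0; 0 0 1.5 0; 0 0 0 0")

```text
time: 9.75
tool_pos: [418.8, 168.4, 130.3]
tcp_rot: [-0.048, 0.999, -0.0, -0.0]
contact_force: [-0.7, -1.3, -1.1]
gripper_width: 42.9
finger_force: 62.2
```

move_arm(plan="0 0 1 0; 0 0 1 0; 0 0 0 0")

```text
time: 10.12
tool_pos: [418.5, 168.4, 129.3]
tcp_rot: [-0.048, 0.999, -0.0, 0.0]
contact_force: [-3.1, -1.1, 8.6]
gripper_width: 42.3
finger_force: 63.5
```

move_arm(plan="0 0 1 0; 0 0 1 0; 0 0 0 0")

```text
time: 10.5
tool_pos: [417.8, 168.4, 128.2]
tcp_rot: [-0.048, 0.999, -0.0, -0.0]
contact_force: [-5.9, -1.8, 18.6]
gripper_width: 42.8
finger_force: 64.8
```

move_arm(plan="0 0 -3 0; 0 0 0 0")

```text
time: 10.75
tool_pos: [419.2, 168.5, 129.7]
tcp_rot: [-0.048, 0.999, 0.0, 0.001]
contact_force: [0.1, 0.6, -2.4]
gripper_width: 42.6
finger_force: 62.4
```

move_arm(plan="0 0 0 0; 0 0 0 0; 0 0 0 0", jaw=0.49)

```text
time: 11.12
tool_pos: [419.1, 168.5, 129.4]
tcp_rot: [-0.048, 0.999, 0.0, 0.0]
contact_force: [0.4, -0.1, 0.6]
gripper_width: 42.5
finger_force: 62.7
```

move_arm(plan="0 0 -20 0; -10 0 -16 0; -50 0 0 0; -50 0 0 0; -40 0 0 0; -20 0 0 0; -10 0 0 0; 0 0 0 0")

```text
time: 12.12
tool_pos: [597.6, 185.5, 164.7]
tcp_rot: [-0.048, 0.999, -0.0, -0.001]
contact_force: [-0.5, 0.3, -1.1]
gripper_width: 42.6
finger_force: 62.4
```

```bash
python3 -c "
from h import *
import cv2
s=status.observe();p=(s['tool_pos'],s['tcp_rot'])
b=R.from_euler('z',5.5,degrees=True).as_matrix()
print('in bin',b.T@(s['tool_pos']-[553,180,0]))
to(np.array([553,180,0])+b@[45,-.8,147],95.5)
cv2.imwrite('pics/w4.png',camera('wrist'))"
```

```text
in bin [ 44.90283963   1.19071861 164.65343413]
t 12.125 tcp [597.6 185.5 164.7] head 95.48 F [-0.5  0.3 -1.1]
turn -0.023226694752622734 then shift [-0.1 -2.  17.7]
```

View pics/w4.png

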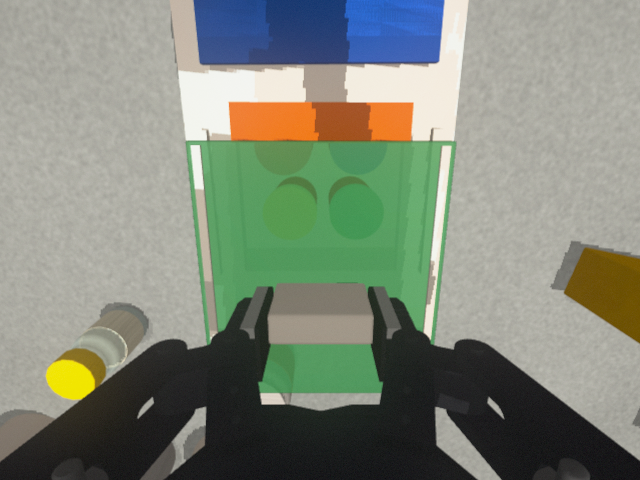

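The view shows the lip's front edge at row 63 (columns 200–440), the tongue edge at row 102 (columns 230–413), and both centred near column 321, so the lid is aligned.

```bash
python3 -c "
from h import *
s=status.observe();p=(s['tool_pos'],s['tcp_rot'])
b=R.from_euler('z',5.5,degrees=True).as_matrix()
for q,z in(((200,63),110),((440,63),110),((230,102),150),((413,102),150)):print(b.T@(at('wrist',q,z,p)-[553,180,0]), q)"
```

```text
[-66.25628954 -61.41541965 110.        ] (200, 63)
[-66.24087043  63.70719225 110.        ] (440, 63)
[-44.06642031 -37.45113622 150.        ] (230, 102)
[-44.05133936  40.97885424 150.        ] (413, 102)
```

move_arm(plan="0 0 8 0; 0 0 6 0; 0 0 4 0; 0 0 2 0; 0 0 0 0")

```text
time: 12.8
tool_pos: [598.0, 185.6, 145.3]
tcp_rot: [-0.048, 0.999, -0.0, -0.0]
contact_force: [0.4, -0.5, -1.9]
gripper_width: 42.2
finger_force: 62.4
```

move_arm(plan="0 0 1 0; 0 0 1 0; 0 0 0 0")

```text
time: 13.18
tool_pos: [598.0, 185.6, 143.4]
tcp_rot: [-0.048, 0.999, -0.0, -0.0]
contact_force: [1.1, 0.1, -1.9]
gripper_width: 42.4
finger_force: 62.4
```

move_arm(plan="0 0 1 0; 0 0 1 0; 0 0 0 0")

```text
time: 13.55
tool_pos: [598.0, 185.6, 141.3]
tcp_rot: [-0.048, 0.999, -0.0, -0.0]
contact_force: [-0.5, -0.3, -1.7]
gripper_width: 42.6
finger_force: 62.4
```

move_arm(plan="0 0 0.5 0; 0 0 0.5 0; 0 0 0 0")

```text
time: 13.92
tool_pos: [598.0, 185.6, 140.4]
tcp_rot: [-0.048, 0.999, -0.0, -0.0]
contact_force: [-0.1, 0.0, -0.8]
gripper_width: 42.7
finger_force: 62.4
```

move_arm(plan="0 0 0.5 0; 0 0 0.5 0; 0 0 0 0")

```text
time: 14.3
tool_pos: [598.1, 185.6, 139.7]
tcp_rot: [-0.048, 0.999, -0.0, 0.0]
contact_force: [-0.7, -0.4, 0.6]
gripper_width: 42.7
finger_force: 62.6
```

move_arm(plan="0 0 0.5 0; 0 0 0 0", jaw=0.5)

```text
time: 14.55
tool_pos: [598.1, 185.6, 139.4]
tcp_rot: [-0.048, 0.999, -0.0, 0.0]
contact_force: [-0.7, -0.0, 2.0]
gripper_width: 42.8
finger_force: 50.0
```

move_arm(plan="0 0 0 0; 0 0 0 0", jaw=0.505)

```text
time: 14.8
tool_pos: [598.1, 185.7, 139.2]
tcp_rot: [-0.048, 0.999, 0.0, 0.0]
contact_force: [-1.8, -0.8, 2.8]
gripper_width: 42.9
finger_force: 33.8
```

move_arm(plan="0 0 0 0; 0 0 0 0", jaw=0.51)

```text
time: 15.05
tool_pos: [598.1, 185.6, 139.1]
tcp_rot: [-0.048, 0.999, -0.0, 0.0]
contact_force: [-2.4, 0.1, 3.6]
gripper_width: 43.6
finger_force: 17.5
```

move_arm(plan="0 0 1 0; 0 0 1 0; 0 0 0 0", jaw=0.513)

```text
time: 15.42
tool_pos: [597.4, 185.5, 136.4]
tcp_rot: [-0.048, 0.999, -0.0, -0.001]
contact_force: [-1.8, -0.8, 1.3]
gripper_width: 44.0
finger_force: 7.5
```

move_arm(plan="0 0 1 0; 0 0 1 0; 0 0 0 0")

```text
time: 15.8
tool_pos: [597.8, 185.6, 134.8]
tcp_rot: [-0.048, 0.999, -0.0, -0.0]
contact_force: [-0.9, -0.3, 2.6]
gripper_width: 43.8
finger_force: 7.6
```

move_arm(plan="0 0 0.7 0; 0 0 0.7 0; 0 0 0 0")

```text
time: 16.18
tool_pos: [597.9, 185.6, 133.4]
tcp_rot: [-0.048, 0.999, -0.0, -0.0]
contact_force: [-3.5, -0.6, 2.3]
gripper_width: 43.8
finger_force: 7.6
```

```bash
python3 -c "
from h import *
import cv2
s=status.observe();print(s['tool_pos'],s['contact_force'],s['finger_force'])
a=camera('side')[160:270,230:370]
cv2.imwrite('pics/s5.png',cv2.resize(a,None,fx=5.4,fy=5.4,interpolation=cv2.INTER_CUBIC))"
```

```text
[597.90893667 185.59493266 133.42911711] [-3.52510754 -0.57421228  2.26063946] 7.641669362783432
```

View pics/s5.png

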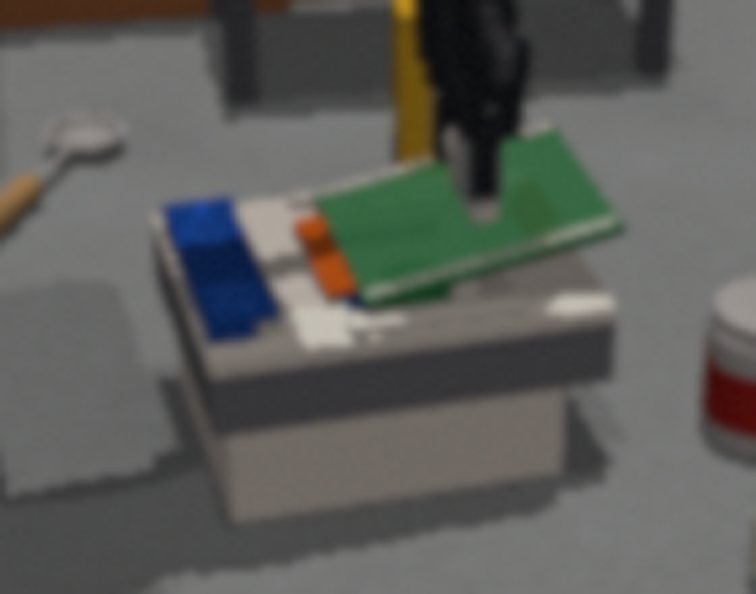

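The lid is now tipped front up, with the tongue just above the ledge. Next I'll tighten the grip and feel for the ledge.

move_arm(plan="0 0 0 0; 0 0 0 0; 4 0 0 0; 4 0 0 0; 4 0 0 0; 0 0 0 0", jaw=0.47)

```text
time: 16.98
tool_pos: [585.5, 184.4, 133.0]
tcp_rot: [-0.048, 0.999, -0.0, -0.001]
contact_force: [-1.0, -0.0, -1.5]
gripper_width: 42.5
finger_force: 61.0
```

move_arm(plan="0 0 1 0; 0 0 0 0")

```text
time: 17.23
tool_pos: [586.1, 184.5, 132.5]
tcp_rot: [-0.048, 0.999, -0.0, -0.0]
contact_force: [-1.1, 0.4, -0.1]
gripper_width: 42.9
finger_force: 61.1
```

move_arm(plan="0 0 1 0; 0 0 0 0")

```text
time: 17.48
tool_pos: [586.2, 184.5, 132.0]
tcp_rot: [-0.048, 0.999, 0.0, 0.0]
contact_force: [-2.4, -0.6, 2.4]
gripper_width: 42.6
finger_force: 61.5
```

move_arm(plan="0 0 1 0; 0 0 0 0")

```text
time: 17.73
tool_pos: [586.6, 184.5, 131.8]
tcp_rot: [-0.048, 0.999, 0.0, 0.001]
contact_force: [-2.9, -1.1, 7.5]
gripper_width: 42.5
finger_force: 62.2
```

move_arm(plan="0 0 -2 0; 0 0 0 0; 3 0 0 0; 3 0 0 0; 3 0 0 0; 0 0 0 0")

```text
time: 18.48
tool_pos: [576.6, 183.6, 132.3]
tcp_rot: [-0.048, 0.999, -0.0, -0.0]
contact_force: [0.5, 0.5, -2.2]
gripper_width: 42.4
finger_force: 61.0
```

move_arm(plan="2 0 0 0; 2 0 0 0; 2 0 0 0; 0 0 0 0")

```text
time: 18.98
tool_pos: [571.0, 183.0, 132.5]
tcp_rot: [-0.048, 0.999, -0.0, -0.0]
contact_force: [-0.5, -0.6, -1.9]
gripper_width: 42.6
finger_force: 61.0
```

move_arm(plan="1.5 0 0 0; 1.5 0 0 0; 0 0 0 0")

```text
time: 19.35
tool_pos: [568.0, 182.7, 132.5]
tcp_rot: [-0.048, 0.999, -0.0, -0.0]
contact_force: [1.0, 0.1, -1.6]
gripper_width: 42.8
finger_force: 61.0
```

move_arm(plan="1 0 0 0; 1 0 0 0; 0 0 0 0")

```text
time: 19.73
tool_pos: [566.1, 182.6, 132.5]
tcp_rot: [-0.048, 0.999, -0.0, -0.0]
contact_force: [-0.6, -0.2, -1.7]
gripper_width: 42.7
finger_force: 61.0
```

move_arm(plan="1 0 0 0; 0 0 0 0")

```text
time: 19.98
tool_pos: [565.1, 182.5, 132.5]
tcp_rot: [-0.048, 0.999, -0.0, -0.0]
contact_force: [-1.0, 0.3, -1.3]
gripper_width: 42.7
finger_force: 61.0
```

move_arm(plan="1 0 0 0; 0 0 0 0")

```text
time: 20.23
tool_pos: [564.1, 182.4, 132.5]
tcp_rot: [-0.048, 0.999, -0.0, -0.0]
contact_force: [0.2, 0.5, -2.5]
gripper_width: 42.4
finger_force: 61.0
```

move_arm(plan="1 0 0 0; 0 0 0 0")

```text
time: 20.48
tool_pos: [563.1, 182.2, 132.5]
tcp_rot: [-0.048, 0.999, -0.0, -0.0]
contact_force: [-0.1, -0.7, -1.2]
gripper_width: 42.5
finger_force: 61.0
```

move_arm(plan="1 0 0 0; 0 0 0 0")

```text
time: 20.72
tool_pos: [562.1, 182.1, 132.5]
tcp_rot: [-0.048, 0.999, -0.0, -0.0]
contact_force: [0.5, -0.6, -1.3]
gripper_width: 42.6
finger_force: 61.0
```

move_arm(plan="1 0 0 0; 0 0 0 0")

```text
time: 20.98
tool_pos: [561.1, 182.1, 132.5]
tcp_rot: [-0.048, 0.999, -0.0, -0.0]
contact_force: [0.8, 0.1, -1.9]
gripper_width: 42.6
finger_force: 61.0
```

move_arm(plan="1 0 0 0; 0 0 0 0")

```text
time: 21.22
tool_pos: [560.1, 182.0, 132.5]
tcp_rot: [-0.048, 0.999, -0.0, -0.0]
contact_force: [-0.5, 0.7, -2.2]
gripper_width: 42.7
finger_force: 61.0
```

move_arm(plan="1 0 0 0; 0 0 0 0")

```text
time: 21.48
tool_pos: [559.1, 181.9, 132.5]
tcp_rot: [-0.048, 0.999, -0.0, -0.0]
contact_force: [0.5, 0.8, -1.6]
gripper_width: 42.3
finger_force: 61.0
```

```bash
python3 -c "
from h import *
import cv2
s=status.observe();p=(s['tool_pos'],s['tcp_rot']);print(p)
cv2.imwrite('pics/w6.png',camera('wrist'))"
```

```text
(array([559.1427442 , 181.87865374, 132.52553474]), array([-4.77994431e-02,  9.98856952e-01, -1.01299576e-05, -5.67395717e-05]))
```

View pics/w6.png

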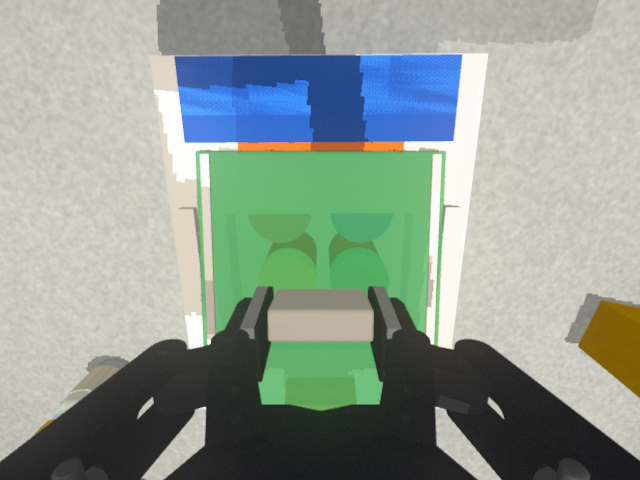

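The tongue has gone under the lip: only a thin orange strip still shows, at rows 142–151. A few more millimetres to the stop.

move_arm(plan="1 0 0 0; 0 0 0 0")

```text
time: 21.78
tool_pos: [558.7, 181.8, 132.7]
tcp_rot: [-0.048, 0.999, 0.0, 0.001]
contact_force: [0.6, 0.1, -1.6]
gripper_width: 42.8
finger_force: 61.0
```

move_arm(plan="1 0 0 0; 0 0 0 0")

```text
time: 22.02
tool_pos: [558.4, 181.8, 133.0]
tcp_rot: [-0.048, 0.999, 0.0, 0.001]
contact_force: [3.3, 1.0, -0.5]
gripper_width: 42.8
finger_force: 61.0
```

move_arm(plan="0.7 0 0 0; 0 0 0 0")

```text
time: 22.28
tool_pos: [558.2, 181.8, 133.1]
tcp_rot: [-0.048, 0.999, 0.0, 0.002]
contact_force: [5.3, 1.0, -0.4]
gripper_width: 42.6
finger_force: 61.1
```

move_arm(plan="0 0 0 0; 0 0 0 0; -0.5 0 1 0; -0.5 0 1.5 0; -0.5 0 1.5 0; -0.5 0 1.5 0; 0 0 0 0", jaw=0.512)

```text
time: 23.15
tool_pos: [559.7, 182.0, 127.6]
tcp_rot: [-0.048, 0.999, 0.0, 0.001]
contact_force: [5.8, 0.4, 1.7]
gripper_width: 44.0
finger_force: 11.0
```

move_arm(plan="-0.5 0 1.5 0; -0.5 0 1.5 0; -0.5 0 1.5 0; 0 0 0 0")

```text
time: 23.65
tool_pos: [561.0, 182.2, 123.4]
tcp_rot: [-0.048, 0.999, 0.0, 0.001]
contact_force: [5.1, 0.5, 5.0]
gripper_width: 43.4
finger_force: 11.2
```

move_arm(plan="-0.4 0 1 0; -0.4 0 1 0; -0.3 0 1 0; 0 0 0 0")

```text
time: 24.15
tool_pos: [561.9, 182.3, 120.5]
tcp_rot: [-0.048, 0.999, 0.0, 0.001]
contact_force: [4.9, 1.4, 5.7]
gripper_width: 43.9
finger_force: 11.4
```

move_arm(plan="-0.3 0 1 0; -0.2 0 1 0; 0 0 0 0")

```text
time: 24.52
tool_pos: [562.6, 182.4, 118.1]
tcp_rot: [-0.048, 0.999, 0.0, 0.001]
contact_force: [4.5, 1.5, 4.2]
gripper_width: 44.1
finger_force: 11.3
```

move_arm(plan="-0.2 0 1 0; -0.2 0 1 0; 0 0 0 0")

```text
time: 24.9
tool_pos: [563.1, 182.5, 115.4]
tcp_rot: [-0.048, 0.999, 0.0, 0.001]
contact_force: [6.8, 2.9, -0.6]
gripper_width: 43.9
finger_force: 10.7
```

move_arm(plan="0 0 1 0; 0 0 1 0; 0 0 0 0")

```text
time: 25.28
tool_pos: [563.3, 182.5, 114.4]
tcp_rot: [-0.048, 0.999, 0.0, 0.001]
contact_force: [4.4, 1.2, 5.0]
gripper_width: 44.0
finger_force: 11.4
```

move_arm(plan="0 0 1 0; 0 0 1 0; 0 0 0 0")

```text
time: 25.65
tool_pos: [563.3, 182.5, 114.0]
tcp_rot: [-0.048, 0.999, 0.0, 0.002]
contact_force: [2.4, 1.1, 14.5]
gripper_width: 43.9
finger_force: 12.3
```

move_arm(plan="-0.8 0 -3 0; 0 0 0 0; 0 0 0 0; 0 0 0 0", jaw=0.8)

```text
time: 26.15
tool_pos: [562.0, 182.1, 113.8]
tcp_rot: [-0.048, 0.999, -0.0, -0.001]
contact_force: [0.1, 0.3, -0.2]
gripper_width: 68.3
finger_force: 0.0
```

move_arm(plan="0 0 -20 0; 0 0 -40 0; 20 0 -40 0; 60 0 0 0; 0 0 0 0")

```text
time: 26.78
tool_pos: [474.8, 174.0, 213.1]
tcp_rot: [-0.048, 0.999, -0.0, -0.006]
contact_force: [0.9, 0.2, -0.7]
gripper_width: 68.4
finger_force: 0.0
```

```bash
python3 -c "
from h import *
import cv2
s=status.observe();print(s['time'],s['tool_pos'],s['contact_force'],s['gripper_width'])
a=camera('side')[160:260,240:370];w=camera('wrist')
a=cv2.resize(a,(520,400),interpolation=cv2.INTER_CUBIC)
t=cv2.resize(camera('top')[200:290,215:305],(280,280),interpolation=cv2.INTER_CUBIC)
c=np.zeros((600,800,3),np.uint8);c[:400,:520]=a;c[:280,520:]=t;c[300:600,480:]=cv2.resize(w,(400,300))[:,:320]
cv2.imwrite('pics/f.png',c)"
```

```text
26.775 [474.81856824 174.04363881 213.12084477] [ 0.90236896  0.17361713 -0.66227261] 68.39756169149716
```

View pics/f.png

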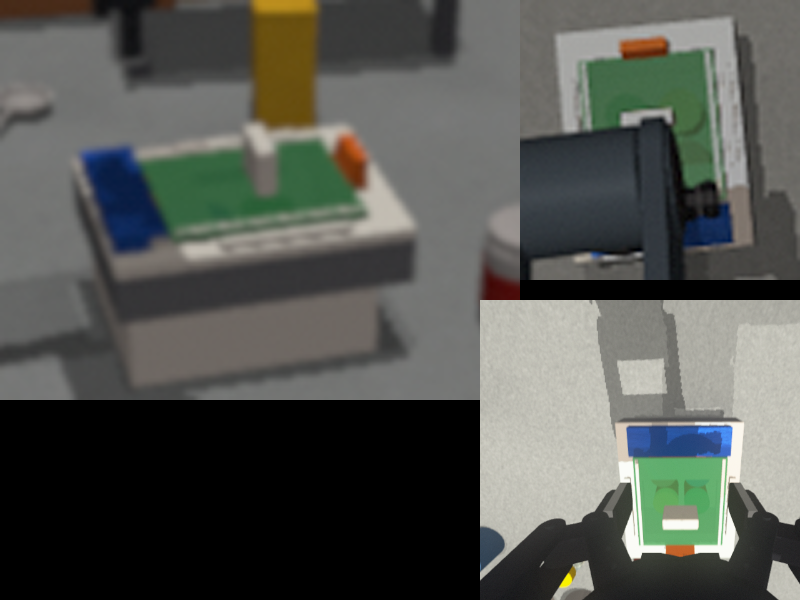

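The lid looks flat and in place. I'll check with a light press near the front edge, with the fingers shut.

move_arm(plan="-50 0 0 0; -50 0 0 0; -27 0 20 0; 0 0 40 0; 0 0 30 0; 0 0 5 0; 0 0 2 0; 0 0 0 0", jaw=0)

```text
time: 27.92
tool_pos: [610.9, 186.9, 118.8]
tcp_rot: [-0.048, 0.999, 0.0, 0.001]
contact_force: [0.4, -0.1, -0.4]
gripper_width: -0.0
finger_force: 0.0
```

move_arm(plan="0 0 2 0; 0 0 1.5 0; 0 0 1.5 0; 0 0 0 0")

```text
time: 28.42
tool_pos: [609.5, 186.7, 112.5]
tcp_rot: [-0.048, 0.999, -0.0, -0.0]
contact_force: [-0.9, -0.9, -0.5]
gripper_width: 0.2
finger_force: 0.0
```

move_arm(plan="0 0 2 0; 0 0 1 0; 0 0 1 0; 0 0 0 0")

```text
time: 28.92
tool_pos: [609.5, 186.7, 108.4]
tcp_rot: [-0.048, 0.999, 0.0, -0.0]
contact_force: [0.4, 0.1, -0.4]
gripper_width: 0.1
finger_force: 0.0
```

move_arm(plan="0 0 1 0; 0 0 1 0; 0 0 1 0; 0 0 0 0")

```text
time: 29.42
tool_pos: [609.5, 186.7, 105.4]
tcp_rot: [-0.048, 0.999, -0.0, -0.0]
contact_force: [0.2, -0.3, 0.3]
gripper_width: 0.0
finger_force: 0.0
```

move_arm(plan="0 0 1 0; 0 0 1 0; 0 0 0 0")

```text
time: 29.8
tool_pos: [609.6, 186.7, 103.5]
tcp_rot: [-0.048, 0.999, 0.0, -0.0]
contact_force: [-0.0, 0.8, 0.1]
gripper_width: -0.1
finger_force: 0.0
```

move_arm(plan="0 0 0.6 0; 0 0 0 0")

```text
time: 30.05
tool_pos: [609.7, 186.7, 103.4]
tcp_rot: [-0.048, 0.999, 0.0, 0.0]
contact_force: [-1.4, -0.5, 4.0]
gripper_width: 0.1
finger_force: 1.9
```

Contact came at 103.4 mm with a stiff response, so the lid is fully down. I'll press a little more, then retreat and hand in.

move_arm(plan="0 0 0.6 0; 0 0 0 0; 0 0 0 0")

```text
time: 30.42
tool_pos: [609.7, 186.7, 103.3]
tcp_rot: [-0.048, 0.999, -0.0, 0.0]
contact_force: [-2.6, -0.2, 6.6]
gripper_width: 0.0
finger_force: 3.5
```

move_arm(plan="0 0 -5 0; 0 0 -30 0; 0 0 -50 0; 0 0 -30 0; 0 0 0 0; 0 0 0 0")

```text
time: 31.18
tool_pos: [608.8, 186.6, 216.2]
tcp_rot: [-0.048, 0.999, -0.0, -0.001]
contact_force: [-0.6, 0.2, -0.0]
gripper_width: 0.1
finger_force: 0.0
```

```bash
python3 -c "
from workcell import ctrl
print(ctrl.hand_in())"
```

```text
the job is handed in; nothing more can be done
None
```

The job is handed in at about 31 s with no verdict returned: the lid lies flat with its tongue under the lip, a 7 N test press near the front edge met a firm stop at the home height and the catch looked sprung back over the edge, the hardest push I read was about 20 N, and the gripper is clear.

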